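# Emboss a gift tag in the plunger press

## Task

The blue paint pot is blocking the mouth of the little embossing press: first stand it on the purple mat, upright and wholly on it. Then lay the wooden gift tag flat in the press's guide and slide it fully home against the back stop, press the red plunger head all the way down to its stop and hold it there for a moment, then let it spring back up, leaving the tag in place. The tag is brittle and the press is delicate: handle both gently, with a light grip and no hard shoves, and leave everything else on the table where it is.

Things in the scene. Friction and masses are not known exactly. Their poses are not given: they have to be found in the camera images.
- press: Fixed mint-green press. Origin on the table under the plunger axis; x points into the press. Back stop: front of the column at x=+20 mm (column to +70, 50 wide, 125 high). Arm over the guide: x from -24, 44 wide, z 100-125. Two steel rails 12 high, 44 mm apart inside, x -60 to +20, flaring to about 60 apart at x=-78. The tag slides on the table. Press is at most 58 mm to each side.
- head_top (a point): Centre of the top of the red mushroom plunger head, 44 mm across, 165 mm above the table at rest. It moves with the head. The brass die under the arm is 26 mm across, 28 mm above the table at rest.
- plunger (a joint): Travel of the plunger in m: 0 up at rest, 0.018 fully down on its stop. Spring force about 4 N at the start, about 10 N at the stop.
- tag_home (a point): Point on the table at press x = -45 mm, with the press's axes: where the tag's origin comes when it is fully home (the tag's tail then stands out of the rails).
- press_mouth (a point): Centre of the mouth of the guide, on the table at press x = -78 mm, with the press's axes.
- tag: Brittle wooden gift tag 130 x 40 x 8 mm (x, y, z), about 30 g, with a green stripe near each end; origin at the centre of its underside, x along its length. Both ends are alike: either may go in first.
- mat: Purple mat, 110 x 110 x 4 mm, fixed; origin at the centre of its underside. x and y along its sides.
- blue_pot: Blue paint pot with a black cap, 44 mm across, 56 mm high (cap 40 mm across from 42 mm up), about 110 g; origin at the centre of its underside. It stands before the mouth of the press.
- yellow_pot: Bystander: yellow paint pot with a black cap, 44 mm across, 56 mm high; origin under its centre.
- orange_pot: Bystander: orange paint pot with a black cap, 44 mm across, 56 mm high; origin under its centre.
- brush_mug: Bystander: white tumbler 72 mm across, 90 mm high, full of brushes up to 215 mm; origin under its centre.
- glue_bottle: Bystander: white glue bottle, red cap, 56 mm across, 150 mm high; origin under its centre.
- tile_stack: Bystander: three white clay tiles, 50 x 50 mm, stack 27 mm high; origin under its centre.
- palette: Bystander: white round palette with paint spots, 110 mm across, 8 mm high; origin under its centre.
- bauble: Bystander: flat round terracotta ornament with a blue spot, 48 mm across, 12 mm high; origin under its centre.
There are look-alikes about, which are no part of the job. Of the things that look like the blue_pot, take the one that is nearest to the robot's base at the start. Several things have the shape of the mat; the one meant has the colours described above.

How it is judged:
By the outcome, as a careful person would: the job done as asked, in the order asked, and still so for the second after the job is handed in, with the robot touching nothing.
It also fails if it takes over 72 s, if anything falls off the work surface, if the arm or the gripper's body presses on something with over 40 N, if the wrist force passes 120 N, or if a joint passes its speed limit or range.

## Robot

A 7-joint arm with a two-finger parallel gripper is mounted at the origin on the work surface. World frame = base frame: x ahead of the robot, y to its left, z up, the work surface at z = 0. Lengths are in m, angles in rad, forces in N, time in s.
With the tool pointing down it reaches from about 0.35 to 0.9 m from the base axis. Payload 8.1 kg.
Tool frame: the origin (TCP) lies midway between the tips of the shut fingers; the grasp point (between the pads) lies 19 mm behind it; z points along the fingers, y is the line along which they close (so a half turn about z gives the same grasp; the last joint's range is limited). The gripper opens to 92 mm and grips with 3 to 60 N. Pads are 19 mm wide; open, the fingers measure 130 mm over their backs; the gripper's body (75 mm by 190 mm) begins 47 mm behind the grasp point.
Start: joints at [-1.391, 0.434, 0.025, 1.573, -0.012, 1.134, -0.075], TCP at [0.174, 0.6, 0.227] pointing down, gripper open.
Joint ranges: [-2.62, 2.62], [-0.44, 2.09], [-1.27, 1.32], [0.08, 2.57], [-1.32, 4.46], [0.12, 2], [-2.74, 2.74]. Speed limits (rad/s): [2.22, 2.22, 3.01, 3.01, 3.14, 3.14, 3.14].

## Interface

Orientations are given as a rotation vector (axis times angle).
In Python, from rig import readout, optics, ticket gives the robot as it stands.
- The arm moves only by the tool play_rows, never from a script. Its argument "rows" is a list of rows, each a list of 4 numbers: the shift along the world's x, y, z normalised to -1 to 1, where 1 is 0.05 m, then the turn about the world's z normalised to -1 to 1, where 1 is 180 degrees. A call has 1 to 12 rows; each row shifts and turns the commanded pose from where the row before left it; what a row does not reach is not made up. A row lasts 1/8 s, in which the tool goes at most 62.5 mm and 10.7 degrees, less where a joint would pass 70% of its speed; a pose out of reach is approached as far as the arm can. A call with a number of a shift or a turn outside -1 to 1 is refused whole. A call with a gripper value outside its range is refused whole. "fingers" is the opening, from 0 (shut) to 1 (fully open), set as the call begins (left out, the last holds). The fingers move at their own pace and stop on an object; "newtons" is the grip in N (left out, the last holds). Time passes only in rows, so rows that do not move let the fingers close. It gives the time, the measured TCP pose, the force, the opening and the grip force at its end, in the units of the state.
- readout.get_state(): the state, without advancing time (a new reading comes with each control period).
- optics.read_camera(name): name is "side" or "top" or "wrist"; returns a dict with "image" (400x640x3 uint8, blue, green, red), "fx", "fy", "cx", "cy" (pixels), "pose" (4x4, takes a point from camera to world coordinates). Camera axes: x right, y down, z forward; pixel columns grow to the right and rows downward; lengths in m; the calibration is good to about 2 mm. A picture is of the moment at which its call begins. There is no depth.
- ticket.hand_in(): hands the job in; it is judged then, once.
The state is a dict: "clock": time; "joint_positions": joint angles; "qvel": joint speeds; "joint_torque": joint torques, N m; "position": TCP position; "tool_rot": TCP orientation; "wrist_force": force on the tool from outside, world axes, zero at the start; "torque": the same for the moment, N m; "opening": opening from 0.0 (shut) to 1.0 (fully open); "grasp_force": force on a finger pad.
Only numpy, scipy, OpenCV 4.12 (cv2) and the standard library are available. Lean on these libraries where they do the work, as an engineer would, in place of code of your own. Each camera call takes 0.05 s, during which the arm holds its last target. There are 200 camera calls.

## Working session

There is one attempt and no reset: what is moved stays moved. The work goes in short steps, Python scripts to look and compute and a tool call to move; the robot and the scene stay as the last step left them, time stands still between calls to the robot, and variables do not carry over. Pictures are saved under pics/ and viewed, at most 11 in all, crops included, and the job is handed in when it is done.

Besides the shell and the picture viewer there is one more tool, called after "Call:" as name(argument=value, ...) on one line, values as JSON. play_rows: Moves the arm, as the interface text tells. Scaled input: -1 to 1 covers 0.05 m each way for a shift and 180 degrees each way for a turn. Its arguments: {"type":"object","properties":{"rows":{"type":"array"},"fingers":{"type":"number"},"newtons":{"type":"number"}},"required":["rows"]}

```bash
mkdir -p pics; cat > h.py <<'E'
import numpy as np, cv2
from rig import readout, optics, ticket
def cam(n,save=None):
    c=optics.read_camera(n); c['image']=np.array(c['image'])
    if save: cv2.imwrite('pics/'+save,c['image'])
    return c
def ray(c,u,v):
    P=np.array(c['pose']); d=P[:3,:3]@np.array([(u-c['cx'])/c['fx'],(v-c['cy'])/c['fy'],1]); return P[:3,3],d
def plane(c,u,v,z):
    o,d=ray(c,u,v); return o+d*(z-o[2])/d[2]
def proj(c,p):
    P=np.array(c['pose']); q=P[:3,:3].T@(np.array(p)-P[:3,3]); return c['fx']*q[0]/q[2]+c['cx'],c['fy']*q[1]/q[2]+c['cy']
def tri(*crs):
    A=np.zeros((3,3));b=np.zeros(3)
    for c,u,v in crs:
        o,d=ray(c,u,v); d=d/np.linalg.norm(d); M=np.eye(3)-np.outer(d,d); A+=M;b+=M@o
    return np.linalg.solve(A,b)
def blobs(im,lo,hi,amin=60):
    h=cv2.cvtColor(im,cv2.COLOR_BGR2HSV); m=cv2.inRange(h,np.array(lo),np.array(hi))
    cs,_=cv2.findContours(m,cv2.RETR_EXTERNAL,cv2.CHAIN_APPROX_NONE)
    return sorted([c for c in cs if cv2.contourArea(c)>amin],key=cv2.contourArea,reverse=True)
E
python3 - <<'E'
from h import *
t=cam('top','top0.png'); s=cam('side','side0.png')
for c in(t,s): print(c['fx'],c['cx'],c['cy'],np.round(c['pose'],3).tolist())
print(readout.get_state())
E
```

```text
381.38005334433683 317.62804843257635 200.57321678335032 [[0.002, -0.996, 0.085, 0.405], [-1.0, -0.003, -0.005, 0.014], [0.005, -0.085, -0.996, 1.13], [0.0, 0.0, 0.0, 1.0]]
375.9397065504182 320.882539508676 204.7987859405294 [[-1.0, -0.019, 0.011, 0.478], [-0.022, 0.779, -0.627, 0.634], [0.003, -0.627, -0.779, 0.901], [0.0, 0.0, 0.0, 1.0]]
{'clock': 0.1, 'joint_positions': array([-1.39062844,  0.43515155,  0.02498225,  1.57399518, -0.01159707,
        1.13400412, -0.07511923]), 'qvel': array([-0.00090208, -0.00191691,  0.00124731, -0.00422418, -0.0019088 ,
       -0.00144908, -0.00214101]), 'joint_torque': array([ 2.67404561e-03, -6.69121885e+01,  9.87862945e-01, -3.15146971e+01,
       -6.05092524e-02,  3.74873355e-02,  4.48043318e-05]), 'position': array([0.17431359, 0.59972554, 0.22602887]), 'tool_rot': array([-4.42831170e-01, -3.11015977e+00,  2.21751168e-03]), 'wrist_force': array([ 0.80202037, -0.48085256,  0.33668514]), 'torque': array([-0.01683206, -0.035388  , -0.00941434]), 'grasp_force': 0.0, 'opening': 0.9990782327586626}
```

View pics/top0.png

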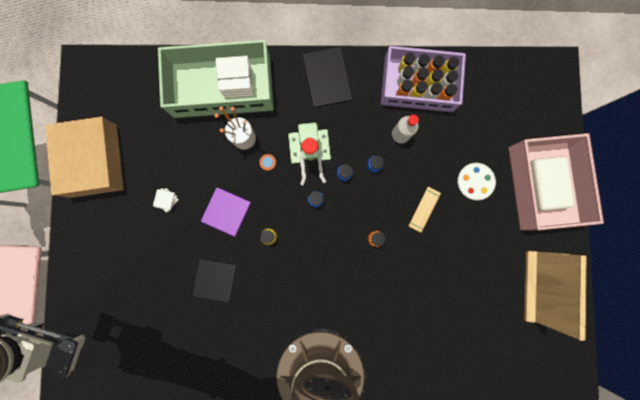

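View pics/side0.png

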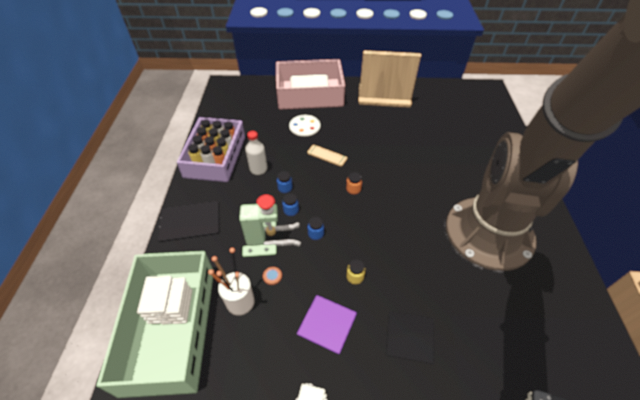

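Top view: there are three blue pots, at (316,200), (345,172) and (376,163). The one at (316,200) is nearest the base (about (320,375)) and stands at the press mouth, so I choose that one. The purple mat is at (226,212), with black mats at (327,77) and (214,281) as look-alikes by shape. The tag is at (425,209) and the red head at (310,146). Side view: chosen pot (316,229), mat (327,324), tag (327,155), head (266,203).

```bash
cat > m.py <<'E'
from h import *
t=cam('top'); s=cam('side')
def mc(c): M=cv2.moments(c); return np.array([M['m10']/M['m00'],M['m01']/M['m00']])
R={}
for n,lo,hi,top,sd in [('mat',(130,120,80),(150,255,255),(226,212),(327,324)),('tag',(10,50,120),(28,200,255),(425,209),(327,155)),('blue',(105,120,40),(122,255,255),(316,200),(316,229)),('red',(0,170,110),(4,255,255),(310,146),(266,203))]:
    bs=[]
    for c,p in((t,top),(s,sd)):
        b=[x for x in blobs(c['image'],lo,hi,8) if np.linalg.norm(mc(x)-p)<14]
        b=max(b,key=cv2.contourArea) if b else None
        bs.append(b)
        if b is not None: print(n,mc(b).round(1),cv2.contourArea(b),cv2.minAreaRect(b))
    if all(x is not None for x in bs): print(n,'tri',tri((t,*mc(bs[0])),(s,*mc(bs[1]))).round(4))
    if n in('mat','tag'):
        for c,b in zip((t,s),bs):
            if b is None: continue
            z=.004 if n=='mat' else .008
            w=np.array([plane(c,*p[0],z)[:2] for p in b]).astype(np.float32)
            r=cv2.minAreaRect(w*1000); print(n,'rect mm',np.round(r[0],1),np.round(r[1],1),round(r[2],1))
E
python3 m.py
python3 - <<'E'
from h import *
t=cam('top');s=cam('side')
a=cv2.resize(t['image'][110:230,270:390],(400,400),interpolation=cv2.INTER_CUBIC)
b=cv2.resize(s['image'][155:275,225:345],(400,400),interpolation=cv2.INTER_CUBIC)
cv2.imwrite('pics/crop1.png',np.hstack([a,b]))
E
```

```text
tag [424.2 209.1] 628.0 ((424.2000732421875, 209.1000213623047), (14.758047103881836, 44.72135925292969), 26.56505012512207)
tag [326.9 154.8] 402.0 ((326.8968811035156, 154.76805114746094), (39.846675872802734, 11.702717781066895), 21.037511825561523)
tag tri [ 0.4749 -0.3075  0.0046]
tag rect mm [ 475.6 -306.8] [ 43.4 133.9] 62.6
tag rect mm [ 475.6 -304.8] [ 54.  140.1] 62.6
blue [314.6 203.6] 35.0 ((314.203369140625, 202.48756408691406), (16.748071670532227, 9.34027099609375), 14.931416511535645)
blue [315.3 232.4] 156.0 ((315.0, 231.5), (16.0, 15.0), 0.0)
blue tri [0.4976 0.0166 0.0049]
red [309.4 145.8] 167.5 ((309.5, 146.0), (14.0, 15.0), 90.0)
red [271.7 200.5] 9.5 ((269.8108215332031, 202.3648681640625), (7.793275833129883, 14.189643859863281), 17.10272979736328)
red tri [0.6201 0.0306 0.1665]
```

View pics/crop1.png

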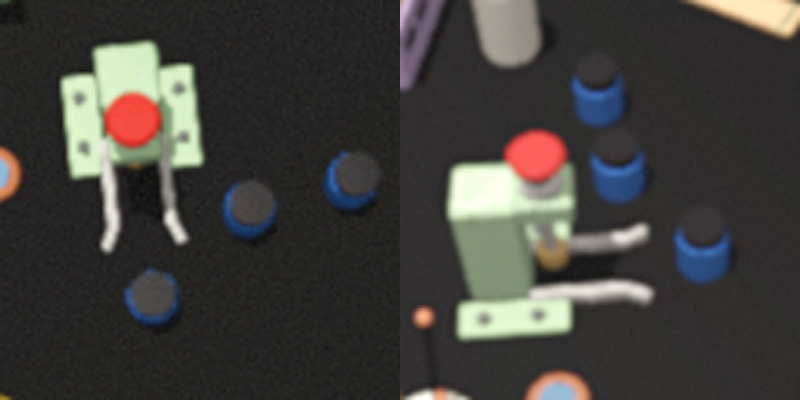

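The crop confirms it: the chosen pot stands alone before the flared rails, top px (316,198) and side px (316,222). The other two blue pots are beside the press, clear of it. Next I measure the mat, the press yaw and the pot.

```bash
python3 - <<'E'
from h import *
t=cam('top'); s=cam('side')
for c,p in((t,(226,212)),(s,(327,324))):
    hsv=cv2.cvtColor(c['image'],cv2.COLOR_BGR2HSV); k=hsv[p[1],p[0]].astype(int); print(k)
    b=blobs(c['image'],k-[8,70,80],k+[8,70,80],500)[0]
    w=np.array([plane(c,*q[0],.004)[:2] for q in b]).astype(np.float32); r=cv2.minAreaRect(w*1000); print('mat',r)
    M=cv2.moments(b); print((M['m10']/M['m00'],M['m01']/M['m00']))
    c['m']=(M['m10']/M['m00'],M['m01']/M['m00'])
print('mat tri',tri((t,*t['m']),(s,*s['m'])))
# tag two-view corners
# pot
print('pot cap tri',tri((t,316.2,197.6),(s,315.9,221)),plane(t,316.2,197.6,.056),plane(s,315.9,221,.056))
hs=cv2.cvtColor(s['image'],cv2.COLOR_BGR2HSV)
m=cv2.bitwise_or(cv2.inRange(hs,(0,150,110),(6,255,255)),cv2.inRange(hs,(174,150,110),(180,255,255)))
cs,_=cv2.findContours(m,0,2)
for c in cs:
    if cv2.contourArea(c)>60: print('red side',cv2.boundingRect(c),cv2.contourArea(c))
print('red top plane',plane(t,309.5,146,.163))
for u,v in((266,201),(266,203)): print('tri head',tri((t,309.5,145.8),(s,u,v)),plane(s,u,v,.163))
# crop coords (top) of press features: plates' outer edges (z~.01?), rail tips
g=lambda x,y:(270+x/3.333,110+y/3.333)
for nm,a,z in [('Lplate',((62,80),(72,178)),.006),('Rplate',((190,65),(203,163)),.006),('railtips',((108,247),(180,240)),.012)]:
    P=[plane(t,*g(*q),z) for q in a]; d=P[0]-P[1]; print(nm,np.round(P,3).tolist(),np.degrees(np.arctan2(d[1],d[0])))
E
```

```text
[142 101 215]
mat ((887.307861328125, -317.7581787109375), (238.2325897216797, 163.94473266601562), 84.30500793457031)
(424.5569307983497, 74.81438475607162)
[142 109 216]
mat ((467.5465087890625, 281.7047119140625), (112.28012084960938, 111.91474151611328), 66.26060485839844)
(326.8052738336714, 323.6853448275862)
mat tri [0.53520681 0.17057901 0.56676645]
pot cap tri [0.50312216 0.0124684  0.05592513] [0.50426234 0.01236902 0.056     ] [0.50197964 0.01270051 0.056     ]
red side (256, 194, 19, 15) 186.0
red side (247, 130, 11, 10) 67.0
red top plane [0.62780261 0.03011128 0.163     ]
tri head [0.62818398 0.03015235 0.16150104] [0.62739397 0.03147935 0.163     ]
tri head [0.6294995  0.03029749 0.1537123 ] [0.62665557 0.03800304 0.163     ]
Lplate [[0.7, 0.096, 0.006], [0.611, 0.086, 0.006]] 6.20117893235888
Rplate [[0.715, -0.02, 0.006], [0.625, -0.031, 0.006]] 7.414188415267248
railtips [[0.548, 0.053, 0.012], [0.555, -0.011, 0.012]] 95.75361306447937
```

Call:
play_rows(rows=[[0.52, -0.96, 0, 0.0075], [0.52, -0.96, 0, 0.0075], [0.52, -0.96, 0, 0.0075], [0.52, -0.96, 0, 0.0075], [0.52, -0.96, 0, 0.0075], [0.52, -0.96, 0, 0.0075], [0.52, -0.96, 0, 0.0075], [0.52, -0.96, 0, 0.0075], [0.52, -0.96, 0, 0.0075], [0.52, -0.96, 0, 0.0075], [0.52, -0.96, 0, 0.0075], [0.52, -0.96, 0, 0.0075]], fingers=1, newtons=8)

```text
clock: 1.9
position: [0.4872, 0.0227, 0.2271]
tool_rot: [-0.002, 3.141, 0.001]
wrist_force: [0.9, 0.3, -0.4]
opening: 1.001
grasp_force: 0.0
```

```bash
python3 - <<'E'
from h import *
s=readout.get_state(); print(s['position'],s['tool_rot'],s['clock'])
w=cam('wrist','w1.png'); print(np.round(w['pose'],3).tolist(),w['fx'],w['cx'],w['cy'],proj(w,(.503,.0125,.056)))
t=cam('top'); b=blobs(t['image'],(134,60,120),(150,255,255),200)
for x in b:
    r=cv2.minAreaRect(np.array([plane(t,*q[0],.004)[:2] for q in x]).astype(np.float32)*1000); print(r)
E
```

```text
[0.48718378 0.02267121 0.22707881] [-1.59727490e-03  3.14073601e+00  7.06016633e-04] 1.9
[[0.0, 0.967, 0.255, 0.418], [1.0, -0.0, 0.0, 0.023], [0.0, 0.255, -0.967, 0.385], [0.0, 0.0, 0.0, 1.0]] 353.9019889247452 320.51742898573525 200.38219184076698 (np.float64(309.340968939059), np.float64(198.56899675569406))
((468.0050354003906, 280.9459228515625), (112.74072265625, 112.64091491699219), 66.3600845336914)
```

View pics/w1.png

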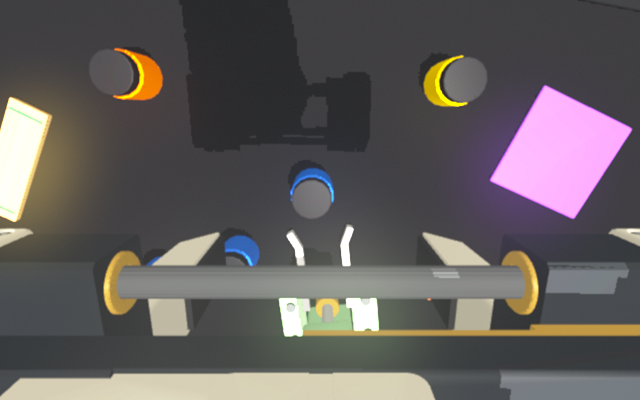

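The wrist view shows the pot's cap at (312,199), about 2 px from the prediction, with the rail tips at (291,233) and (349,228). The mat is clear at the right. Descending to grasp.

Call:
play_rows(rows=[[0.16, -0.09, 0, 0], [0.16, -0.09, -0.3, 0], [0, 0, -0.5, 0], [0, 0, -0.5, 0], [0, 0, -0.5, 0], [0, 0, -0.5, 0], [0, 0, -0.5, 0], [0, 0, -0.5, 0], [0, 0, -0.5, 0], [0, 0, -0.3, 0], [0, 0, -0.2, 0], [0, 0, 0, 0]])

```text
clock: 3.5
position: [0.5022, 0.0153, 0.0113]
tool_rot: [0.0, -3.141, 0.0]
wrist_force: [-0.3, 1.0, -0.2]
opening: 0.996
grasp_force: 0.0
```

Call:
play_rows(rows=[[0, 0, 0, 0], [0, 0, 0, 0], [0, 0, 0, 0], [0, 0, 0, 0], [0, 0, 0, 0], [0, 0, 0, 0]], fingers=0.3, newtons=8)

```text
clock: 4.25
position: [0.5025, 0.0151, 0.0118]
tool_rot: [0.0, 3.142, -0.0]
wrist_force: [-0.8, -0.0, 1.0]
opening: 0.481
grasp_force: 8.0
```

Call:
play_rows(rows=[[0, 0, 0.3, 0], [0, 0, 0.4, 0], [0, 0, 0.4, 0], [0, 0, 0.4, 0], [-0.1, 0.6, 0, 0], [-0.1, 0.66, 0, 0], [-0.1, 0.66, 0, 0], [-0.1, 0.66, 0, 0], [-0.1, 0.66, 0, 0], [-0.1, 0.66, 0, 0], [-0.1, 0.66, 0, 0], [0, 0.4, 0, 0]])

```text
clock: 5.75
position: [0.4669, 0.265, 0.0874]
tool_rot: [-0.003, 3.141, 0.001]
wrist_force: [-0.8, -0.0, -1.7]
opening: 0.476
grasp_force: 8.0
```

Call:
play_rows(rows=[[0, 0.36, 0, 0], [0, 0, 0, 0]])

```text
clock: 6.0
position: [0.4676, 0.2821, 0.0868]
tool_rot: [-0.002, 3.141, 0.0]
wrist_force: [-1.0, -0.6, -1.7]
opening: 0.479
grasp_force: 8.0
```

```bash
python3 - <<'E'
from h import *
s=readout.get_state(); print(s['position'],s['opening'],s['wrist_force'],s['clock'])
E
```

```text
[0.46762433 0.28205648 0.08683748] 0.4787256310492323 [-1.0346841  -0.58012011 -1.68190716] 6.0
```

Call:
play_rows(rows=[[0, 0, -0.4, 0], [0, 0, -0.4, 0], [0, 0, -0.3, 0], [0, 0, -0.15, 0], [0, 0, -0.08, 0], [0, 0, -0.06, 0], [0, 0, -0.02, 0], [0, 0, 0, 0]])

```text
clock: 7.0
position: [0.4675, 0.2813, 0.0165]
tool_rot: [0.0, 3.141, 0.0]
wrist_force: [0.3, 0.2, -0.7]
opening: 0.479
grasp_force: 8.0
```

Call:
play_rows(rows=[[0, 0, 0, 0], [0, 0, 0, 0], [0, 0, 0, 0], [0, 0, 0, 0], [0, 0, 0.1, 0], [0, 0, 0.4, 0], [0, 0, 0.7, 0], [0, 0, 0.9, 0], [0, 0, 0.9, 0], [0, 0, 0.7, 0]], fingers=0.8)

```text
clock: 8.25
position: [0.4677, 0.2812, 0.2036]
tool_rot: [0.0, 3.14, 0.002]
wrist_force: [0.7, -0.1, -0.9]
opening: 0.804
grasp_force: 0.0
```

```bash
python3 - <<'E'
from h import *
w=cam('wrist'); t=cam('top'); s=cam('side','side2.png')
c=cv2.resize(s['image'][270:370,270:390],(480,400)); 
d=cv2.resize(w['image'],(640,400)); cv2.imwrite('pics/c2.png',cv2.resize(np.hstack([c,cv2.resize(w['image'],(640,400))[:,160:480]]),(800,400)))
print(readout.get_state()['position'])
E
```

```text
[0.46838191 0.28174598 0.2033214 ]
```

View pics/c2.png

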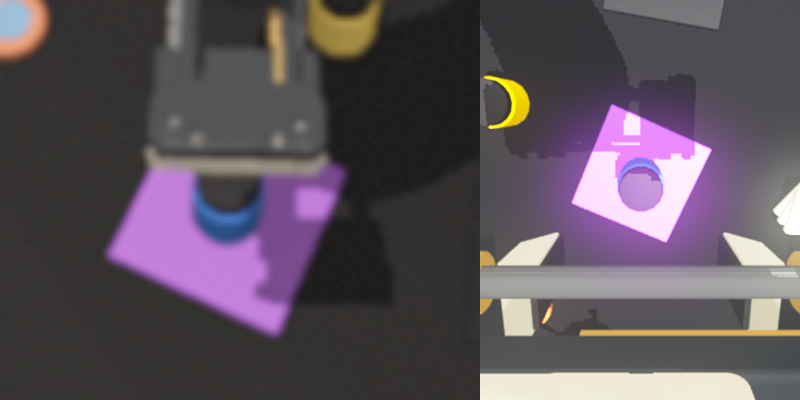

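The pot stands upright in the middle of the mat: side crop (228,210), wrist crop (640,185). Next I look at the guide from above and then go to the tag.

Call:
play_rows(rows=[[0, -0.4, 0.2, 0], [0, -0.7, 0.2, 0], [0, -0.8, 0.2, 0], [0, -0.8, 0.2, 0], [0, -0.8, 0, 0], [0.3, -0.7, 0, 0], [0.5, -0.6, 0, 0], [0.5, -0.3, 0, 0], [0.3, -0.1, 0, 0], [0, 0, 0, 0], [0, 0, 0, 0]], fingers=0.8)

```text
clock: 9.78
position: [0.5464, 0.0219, 0.2408]
tool_rot: [0.001, -3.14, -0.0]
wrist_force: [-0.4, 1.1, 1.1]
opening: 0.799
grasp_force: 0.0
```

```bash
python3 - <<'E'
from h import *
w=cam('wrist','w3.png'); print(readout.get_state()['position'],np.round(w['pose'],3).tolist())
E
```

```text
[0.54648191 0.02197355 0.24102963] [[0.0, 0.968, 0.252, 0.478], [1.0, -0.0, -0.0, 0.022], [-0.0, 0.252, -0.968, 0.399], [0.0, 0.0, 0.0, 1.0]]
```

View pics/w3.png

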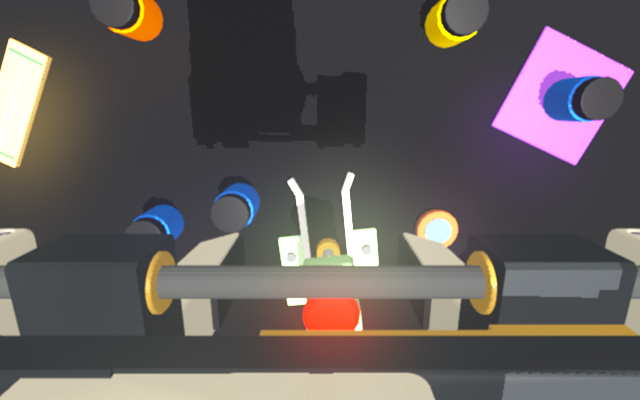

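The rails are visible, with tips at (293,183) and (349,176) and straight parts at about (304,200)–(309,245) and (346,195)–(351,230). The die is at (328,245). I'll fit the inner edges.

```bash
python3 - <<'E'
from h import *
w=cam('wrist'); h=cv2.cvtColor(w['image'],cv2.COLOR_BGR2HSV)
m=(h[:,:,2]>130)&(h[:,:,1]<45)
L=[];R=[]
for v in range(176,238,3):
    row=np.where(m[v,285:326])[0]; rr=np.where(m[v,330:362])[0]
    a=plane(w,285+row[-1]+.5,v,.012) if len(row) else None; b=plane(w,330+rr[0]-.5,v,.012) if len(rr) else None
    print(v,None if a is None else a[:2].round(4),None if b is None else b[:2].round(4))
    if 203<=v<=230 and a is not None: L.append(a[:2])
    if 200<=v<=228 and b is not None: R.append(b[:2])
for P in(L,R):
    k=np.polyfit(*np.array(P).T,1); print('yaw',np.degrees(np.arctan(k[0])),'y at .56',np.polyval(k,.56))
E
python3 m.py | grep tag
```

```text
176 None [0.5509 0.0502]
179 [ 0.5543 -0.0064] [0.5543 0.0492]
182 [ 0.5577 -0.0042] [0.5577 0.0481]
185 [ 0.5611 -0.0021] [0.5611 0.0471]
188 [5.646e-01 1.000e-04] [0.5646 0.046 ]
191 [0.568  0.0012] [0.568  0.0449]
194 [0.5715 0.0034] [0.5715 0.045 ]
197 [0.5749 0.0034] [0.5749 0.045 ]
200 [0.5784 0.0044] [0.5784 0.0462]
203 [0.5819 0.0044] [0.5819 0.0463]
206 [0.5855 0.0044] [0.5855 0.0463]
209 [0.589  0.0043] [0.589  0.0464]
212 [0.5926 0.0054] [0.5926 0.0476]
215 [0.5961 0.0054] [0.5961 0.0476]
218 [0.5997 0.0065] [0.5997 0.0477]
221 [0.6033 0.0065] [0.6033 0.0489]
224 [0.6069 0.0064] [0.6069 0.0489]
227 [0.6106 0.0075] [0.6106 0.049 ]
230 [0.6142 0.0075] [0.6142 0.0491]
233 [0.6179 0.0075] [0.6179 0.0503]
236 [0.6216 0.0086] [0.6216 0.0503]
yaw 6.234744835623861 y at .56 0.001675679780186401
yaw 5.866429349877431 y at .56 0.043953518352065506
tag [424.2 209.1] 628.0 ((424.2000732421875, 209.1000213623047), (14.758047103881836, 44.72135925292969), 26.56505012512207)
tag [327.1 154.8] 401.0 ((327.1585388183594, 154.92681884765625), (39.361026763916016, 11.803369522094727), 20.2248592376709)
tag tri [ 0.4746 -0.3075  0.0045]
tag rect mm [ 475.6 -306.8] [ 43.4 133.9] 62.6
tag rect mm [ 475.5 -304.7] [ 54.6 140.1] 63.0
```

Call:
play_rows(rows=[[-0.4, -0.4, 0, -0.01], [-0.4, -0.6, 0, -0.014], [-0.3, -0.7, 0, -0.016], [-0.2, -0.7, 0, -0.016], [-0.2, -0.7, 0, -0.016], [-0.1, -0.7, 0, -0.016], [-0.08, -0.7, -0.2, -0.016], [0, -0.7, -0.2, -0.016], [0, -0.7, -0.2, -0.016], [0, -0.52, -0.2, -0.016], [0, 0, 0, 0], [0, 0, 0, 0]], fingers=0.8)

```text
clock: 11.48
position: [0.4636, -0.2989, 0.2013]
tool_rot: [-0.741, -3.053, -0.001]
wrist_force: [0.1, 0.9, 0.1]
opening: 0.801
grasp_force: 0.0
```

```bash
cat > tg.py <<'E'
from h import *
w=cam('wrist','w4.png'); s=readout.get_state(); print(s['position'],s['tool_rot'],s['clock'])
im=w['image']; hsv=cv2.cvtColor(im,cv2.COLOR_BGR2HSV)
u,v=map(int,proj(w,(.4755,-.306,.008))); print(u,v,hsv[v,u])
b=blobs(im,(8,15,110),(45,255,255),800)
for x in b:
    p=np.array([plane(w,*q[0],.008)[:2] for q in x]).astype(np.float32)*1000
    print(cv2.boundingRect(x),cv2.minAreaRect(p))
E
python3 tg.py
```

```text
[ 0.46380249 -0.29860643  0.20146462] [7.40178814e-01 3.05292803e+00 1.29279170e-03] 11.525
319 191 [ 30   1 255]
(217, 126, 423, 243) ((577.9423828125, -233.63299560546875), (478.04315185546875, 273.4739990234375), 68.87013244628906)
(0, 372, 436, 28) ((629.4335327148438, -523.8825073242188), (522.9151000976562, 38.447723388671875), 62.638893127441406)
(144, 231, 96, 84) ((478.0958251953125, -473.04583740234375), (54.9345817565918, 141.46128845214844), 12.991052627563477)
(402, 231, 96, 84) ((614.5934448242188, -209.65695190429688), (140.69631958007812, 54.80727767944336), 22.480958938598633)
(180, 298, 52, 39) ((546.0570068359375, -484.92523193359375), (57.02930450439453, 48.26691436767578), 62.64093017578125)
(0, 227, 38, 39) ((381.4366455078125, -619.09765625), (42.8193473815918, 44.408470153808594), 59.04350662231445)
(391, 4, 56, 62) ((389.6510314941406, -164.0598907470703), (49.105712890625, 41.61088943481445), 9.179940223693848)
(605, 227, 35, 39) ((677.562744140625, -48.676963806152344), (35.23476028442383, 48.96410369873047), 75.50567626953125)
```

View pics/w4.png

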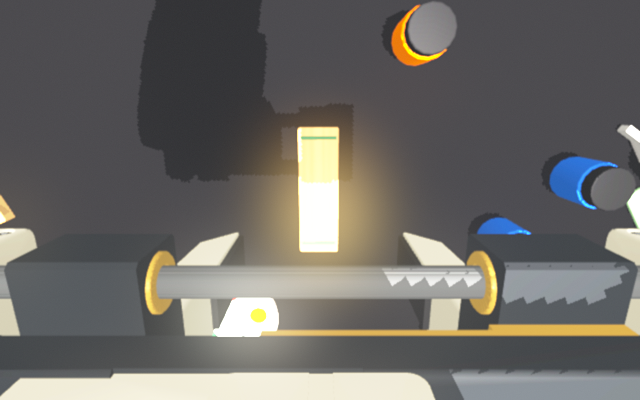

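The tag lies squarely in the tool's axes: columns 299–339, rows 128–251, centred on the tool's midline at column 320. Descending and gripping lightly.

Call:
play_rows(rows=[[0, 0, -0.3, 0], [0, 0, -0.5, 0], [0, 0, -0.6, 0], [0, 0, -0.6, 0], [0, 0, -0.6, 0], [0, 0, -0.5, 0], [0, 0, -0.4, 0], [0, 0, -0.25, 0], [0, 0, -0.12, 0], [0, 0, -0.06, 0], [0, 0, 0, 0], [0, 0, 0, 0]])

```text
clock: 13.02
position: [0.4637, -0.3, 0.0052]
tool_rot: [0.743, 3.052, -0.0]
wrist_force: [1.0, -0.9, -0.5]
opening: 0.802
grasp_force: 0.0
```

```bash
python3 -c "
from h import *
s=readout.get_state(); print(s['position'],s['tool_rot'],s['wrist_force'])"
```

```text
[ 0.46374588 -0.30000841  0.00522268] [ 7.42998914e-01  3.05155654e+00 -2.02419112e-04] [ 1.0297665  -0.92218977 -0.4925959 ]
```

Call:
play_rows(rows=[[0, 0, -0.04, 0], [0, 0, 0, 0], [0, 0, 0, 0], [0, 0, 0, 0], [0, 0, 0, 0], [0, 0, 0, 0], [0, 0, 0, 0], [0, 0, 0, 0]], fingers=0.3, newtons=5)

```text
clock: 14.02
position: [0.4634, -0.2998, 0.0027]
tool_rot: [-0.743, -3.052, -0.0]
wrist_force: [0.3, 1.0, 1.3]
opening: 0.436
grasp_force: 5.0
```

Call:
play_rows(rows=[[0, 0, 0.2, 0], [0, 0, 0.5, 0], [0, 0, 0.5, 0], [0, 0, 0.4, 0], [0, 0.3, 0, 0.015], [0, 0.5, 0, 0.02], [0, 0.7, 0, 0.02], [0, 0.7, 0, 0.02], [0, 0.7, 0, 0.02], [0, 0.7, 0, 0.02], [0, 0.7, 0, 0.02], [0, 0.7, 0, 0.02]])

```text
clock: 15.52
position: [0.4624, -0.0476, 0.0822]
tool_rot: [0.022, -3.14, -0.001]
wrist_force: [0.7, -0.1, 0.2]
opening: 0.431
grasp_force: 5.0
```

Call:
play_rows(rows=[[0.03, 0.6, 0, 0.02], [0.03, 0.4, 0, 0.01], [0.03, 0.25, 0, 0], [0, 0, 0, 0], [0, 0, 0, 0]])

```text
clock: 16.15
position: [0.4678, 0.0117, 0.0827]
tool_rot: [0.16, -3.137, 0.001]
wrist_force: [-0.7, -0.6, -0.8]
opening: 0.435
grasp_force: 5.0
```

```bash
cat > chk.py <<'E'
import sys
from h import *
from scipy.spatial.transform import Rotation as Ro
s=readout.get_state(); w=cam('wrist',sys.argv[1])
y=Ro.from_rotvec(s['tool_rot']).as_matrix()[:,1]; a=np.degrees(np.arctan2(y[1],y[0]))%180-90
th=np.radians(6.1); d=s['position'][:2]-[.628,.030]
print(s['clock'],s['position'].round(4),'yaw',a,'press xy',(d@[np.cos(th),np.sin(th)]).round(4),(d@[-np.sin(th),np.cos(th)]).round(4),s['wrist_force'],s['opening'])
E
python3 chk.py w5.png
```

```text
16.15 [0.4678 0.0117 0.0827] yaw 5.837762238889226 press xy -0.1612 -0.0012 [-0.65373991 -0.59996526 -0.77283383] 0.43515177267731797
```

View pics/w5.png

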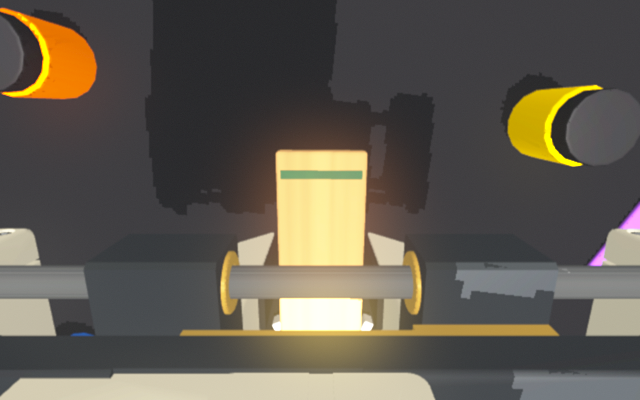

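The tag is held level and straight in the gripper, its tail at (321,152) and centred. Lowering it in front of the mouth.

Call:
play_rows(rows=[[0, 0.02, -0.3, 0.001], [0, 0, -0.4, 0], [0, 0, -0.35, 0], [0, 0, -0.25, 0], [0, 0, -0.15, 0], [0, 0, -0.08, 0], [0, 0, -0.03, 0], [0, 0, 0, 0], [0, 0, 0, 0]])

```text
clock: 17.32
position: [0.4682, 0.0138, 0.005]
tool_rot: [-0.168, 3.136, 0.0]
wrist_force: [-0.5, 0.5, -0.8]
opening: 0.433
grasp_force: 5.0
```

```bash
python3 chk.py w6.png
```

```text
17.325 [0.4682 0.0138 0.005 ] yaw 6.118431157258598 press xy -0.1607 0.0008 [-0.54952874  0.45007244 -0.80207794] 0.43313223825370617
```

Call:
play_rows(rows=[[0, 0, -0.03, 0], [0.1, 0.011, 0, 0], [0.16, 0.017, 0, 0], [0.16, 0.017, 0, 0], [0.16, 0.017, 0, 0], [0.1, 0.011, 0, 0], [0, 0, 0, 0]])

```text
clock: 18.25
position: [0.5023, 0.0173, 0.0032]
tool_rot: [-0.168, 3.137, -0.0]
wrist_force: [-0.4, -0.3, -0.7]
opening: 0.431
grasp_force: 5.0
```

```bash
python3 chk.py w7.png
```

```text
18.25 [0.5023 0.0173 0.0032] yaw 6.115516770747391 press xy -0.1264 0.0008 [-0.3575116  -0.32454522 -0.67558557] 0.43101139233663477
```

Call:
play_rows(rows=[[0.1, 0.01, 0, 0], [0.14, 0.014, 0, 0], [0.14, 0.014, 0, 0], [0.14, 0.014, 0, 0], [0.06, 0.006, 0, 0], [0, 0, 0, 0], [0, 0, 0, 0]])

```text
clock: 19.18
position: [0.5306, 0.0202, 0.0032]
tool_rot: [0.167, -3.137, -0.0]
wrist_force: [-0.1, -0.5, -0.4]
opening: 0.433
grasp_force: 5.0
```

```bash
python3 chk.py w8.png; python3 - <<'E'
from h import *
t=cam('top'); s=cam('side')
a=cv2.resize(t['image'][110:230,270:390],(400,400),interpolation=cv2.INTER_CUBIC)
b=cv2.resize(s['image'][155:275,225:345],(400,400),interpolation=cv2.INTER_CUBIC)
cv2.imwrite('pics/c8.png',np.hstack([a,b]))
E
```

```text
19.175 [0.5306 0.0202 0.0032] yaw 6.106421271440311 press xy -0.0979 0.0006 [-0.09758143 -0.53562316 -0.3927658 ] 0.4327637926530997
```

View pics/c8.png

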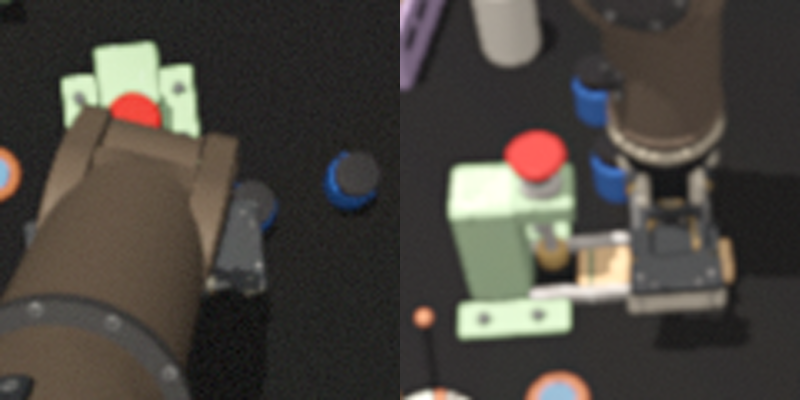

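The tag's front is inside the rails, side crop (605,265), and the forces are negligible. I'll release slightly, slide the fingers back along the tag, regrip near the tail and advance.

Call:
play_rows(rows=[[0, 0, 0, 0], [0, 0, 0, 0], [0, 0, 0.02, 0], [-0.2, -0.021, 0, 0], [-0.3, -0.032, 0, 0], [-0.2, -0.021, 0, 0], [-0.1, -0.011, 0, 0], [0, 0, 0, 0]], fingers=0.56)

```text
clock: 20.32
position: [0.4907, 0.016, 0.0043]
tool_rot: [-0.167, 3.137, 0.0]
wrist_force: [-0.1, -0.0, -0.7]
opening: 0.556
grasp_force: 0.0
```

Call:
play_rows(rows=[[0, 0, -0.02, 0], [0, 0, 0, 0], [0, 0, 0, 0], [0, 0, 0, 0]], fingers=0.3, newtons=5)

```text
clock: 20.82
position: [0.491, 0.016, 0.0032]
tool_rot: [-0.167, 3.137, 0.0]
wrist_force: [0.5, -0.5, -0.7]
opening: 0.434
grasp_force: 5.0
```

```bash
python3 chk.py w9.png
```

```text
20.825 [0.491  0.016  0.0032] yaw 6.110456093845599 press xy -0.1377 0.0006 [ 0.46776949 -0.46868751 -0.74300272] 0.4339269609366414
```

Advance 34 mm first, then creep.

Call:
play_rows(rows=[[0.08, 0.008, 0, 0], [0.14, 0.015, 0, 0], [0.14, 0.015, 0, 0], [0.14, 0.015, 0, 0], [0.1, 0.011, 0, 0], [0.06, 0.006, 0, 0], [0.02, 0.002, 0, 0], [0, 0, 0, 0]])

```text
clock: 21.88
position: [0.5248, 0.0195, 0.0032]
tool_rot: [0.167, -3.137, -0.0]
wrist_force: [0.1, -0.2, 0.3]
opening: 0.433
grasp_force: 5.0
```

Call:
play_rows(rows=[[0.02, 0.002, 0, 0], [0.02, 0.002, 0, 0], [0, 0, 0, 0]])

```text
clock: 22.25
position: [0.527, 0.0198, 0.0033]
tool_rot: [-0.167, 3.137, 0.0]
wrist_force: [-0.4, -0.2, 0.4]
opening: 0.433
grasp_force: 5.0
```

Call:
play_rows(rows=[[0.02, 0.002, 0, 0], [0, 0, 0, 0]])

```text
clock: 22.5
position: [0.528, 0.0199, 0.0032]
tool_rot: [-0.168, 3.137, 0.0]
wrist_force: [0.0, 0.6, 0.0]
opening: 0.434
grasp_force: 5.0
```

Call:
play_rows(rows=[[0.02, 0.002, 0, 0], [0, 0, 0, 0]])

```text
clock: 22.75
position: [0.529, 0.02, 0.0032]
tool_rot: [-0.168, 3.137, 0.0]
wrist_force: [0.1, -0.1, -0.3]
opening: 0.432
grasp_force: 5.0
```

Call:
play_rows(rows=[[0.02, 0.002, 0, 0], [0.01, 0.001, 0, 0], [0, 0, 0, 0]])

```text
clock: 23.12
position: [0.5305, 0.0201, 0.0032]
tool_rot: [-0.168, 3.137, -0.0]
wrist_force: [-0.4, 0.6, 0.1]
opening: 0.432
grasp_force: 5.0
```

Call:
play_rows(rows=[[0.02, 0.002, 0, 0], [0, 0, 0, 0]])

```text
clock: 23.38
position: [0.5315, 0.0202, 0.0032]
tool_rot: [-0.168, 3.137, 0.0]
wrist_force: [0.3, -0.1, -0.4]
opening: 0.437
grasp_force: 5.0
```

Call:
play_rows(rows=[[0.02, 0.002, 0, 0], [0, 0, 0, 0]])

```text
clock: 23.62
position: [0.5317, 0.0202, 0.0032]
tool_rot: [0.167, -3.136, -0.0]
wrist_force: [-3.9, 0.1, 2.6]
opening: 0.436
grasp_force: 5.0
```

Contact with the stop (about 4 N, motion arrested). Releasing and retreating back and up.

Call:
play_rows(rows=[[0, 0, 0, 0], [0, 0, 0, 0], [0, 0, 0, 0], [0, 0, 0.2, 0], [0, 0, 0.5, 0], [0, 0, 0.7, 0], [-0.3, 0, 0.9, 0], [-0.3, 0, 0.9, 0], [0, 0, 0.7, 0], [0, 0, 0, 0]], fingers=0.56)

```text
clock: 24.88
position: [0.504, 0.0204, 0.2014]
tool_rot: [-0.167, 3.131, 0.002]
wrist_force: [0.9, -0.2, 0.1]
opening: 0.558
grasp_force: 0.0
```

```bash
python3 chk.py w10.png; python3 - <<'E'
from h import *
s=cam('side'); b=cv2.resize(s['image'][155:275,225:345],(400,400),interpolation=cv2.INTER_CUBIC)
w=cam('wrist'); cv2.imwrite('pics/c10.png',np.hstack([b,w['image'][:,120:520]]))
b=[x for x in blobs(w['image'],(0,0,100),(180,255,255),500)]
th=np.radians(6.1)
for k in(-.110,-.078): print(proj(w,(.628+k*np.cos(th),.030+k*np.sin(th),.008)))
E
```

```text
24.875 [0.504  0.0204 0.2014] yaw 6.107944733771518 press xy -0.1243 0.0036 [ 0.89800042 -0.247517    0.07350339] 0.558258658002322
(np.float64(316.0547839607401), np.float64(193.82582499153807))
(np.float64(316.1765538237009), np.float64(223.86551226832404))
```

View pics/c10.png

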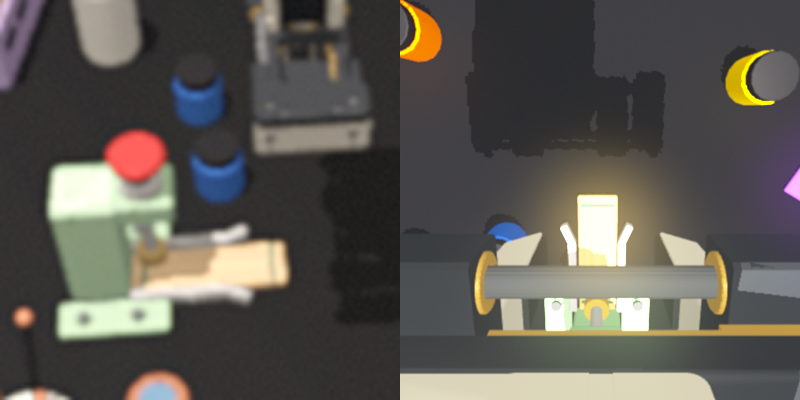

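The tag is home: its tail in the wrist image is at row 195 (predicted 193.8), lying flat and centred between the rails. Now for the plunger.

Call:
play_rows(rows=[[0.2, 0, 0.1, 0], [0.4, 0.03, 0.1, 0], [0.5, 0.04, 0, 0], [0.5, 0.04, 0, 0], [0.5, 0.04, 0, 0], [0.3, 0.04, 0, 0], [0.08, 0.01, 0, 0], [0, 0, -0.2, 0], [0, 0, -0.2, 0], [0, 0, 0, 0]], fingers=0, newtons=10)

```text
clock: 26.28
position: [0.6253, 0.0304, 0.187]
tool_rot: [0.167, -3.135, -0.0]
wrist_force: [-0.1, -0.4, -0.2]
opening: 0.005
grasp_force: 0.0
```

```bash
python3 chk.py w11.png
```

```text
26.275 [0.6253 0.0304 0.187 ] yaw 6.107334321147903 press xy -0.0027 0.0007 [-0.07620485 -0.43830743 -0.21588644] 0.0048661976329449136
```

Call:
play_rows(rows=[[0.05, -0.01, -0.1, 0], [0, 0, -0.15, 0], [0, 0, -0.1, 0], [0, 0, -0.06, 0], [0, 0, -0.06, 0], [0, 0, -0.06, 0], [0, 0, 0, 0]])

```text
clock: 27.2
position: [0.629, 0.0298, 0.1619]
tool_rot: [-0.168, 3.137, 0.0]
wrist_force: [-1.9, -1.1, 4.0]
opening: 0.005
grasp_force: 2.0
```

Call:
play_rows(rows=[[0, 0, -0.06, 0], [0, 0, -0.06, 0], [0, 0, -0.04, 0], [0, 0, -0.04, 0], [0, 0, 0, 0]])

```text
clock: 27.82
position: [0.629, 0.0298, 0.152]
tool_rot: [-0.167, 3.137, 0.0]
wrist_force: [-3.0, -0.6, 8.3]
opening: 0.004
grasp_force: 3.6
```

Call:
play_rows(rows=[[0, 0, -0.04, 0], [0, 0, -0.04, 0], [0, 0, -0.02, 0], [0, 0, 0, 0]])

```text
clock: 28.32
position: [0.6291, 0.0298, 0.1474]
tool_rot: [-0.167, 3.137, 0.001]
wrist_force: [-3.2, 0.5, 8.9]
opening: 0.004
grasp_force: 4.9
```

Call:
play_rows(rows=[[0, 0, -0.02, 0], [0, 0, 0, 0]])

```text
clock: 28.58
position: [0.6291, 0.0298, 0.1473]
tool_rot: [-0.167, 3.136, 0.001]
wrist_force: [-6.7, 0.8, 17.4]
opening: 0.007
grasp_force: 8.9
```

On the stop (z no longer changes, 17 N). Hold, then let it up.

Call:
play_rows(rows=[[0, 0, 0, 0], [0, 0, 0, 0], [0, 0, 0, 0], [0, 0, 0, 0], [0, 0, 0, 0], [0, 0, 0, 0], [0, 0, 0, 0], [0, 0, 0, 0]])

```text
clock: 29.58
position: [0.6291, 0.0298, 0.1472]
tool_rot: [-0.167, 3.136, 0.001]
wrist_force: [-6.4, 0.9, 18.2]
opening: 0.003
grasp_force: 8.8
```

Call:
play_rows(rows=[[0, 0, 0.06, 0], [0, 0, 0.1, 0], [0, 0, 0.1, 0], [0, 0, 0.1, 0], [0, 0, 0.2, 0], [0, 0, 0.4, 0], [0, 0, 0.5, 0], [-0.6, 0, 0.3, 0], [-0.9, -0.1, 0, 0], [-0.9, -0.1, 0, 0], [-0.9, -0.1, 0, 0], [0, 0, 0, 0]])

```text
clock: 31.08
position: [0.4611, 0.0144, 0.2339]
tool_rot: [0.167, -3.136, -0.003]
wrist_force: [1.5, 0.4, 0.8]
opening: 0.005
grasp_force: 0.0
```

```bash
python3 chk.py w12.png; python3 - <<'E'
from h import *
s=cam('side'); w=cam('wrist'); im=s['image'][155:355,215:375]
cv2.imwrite('pics/c12.png',np.hstack([cv2.resize(im,(320,400),interpolation=cv2.INTER_CUBIC),w['image'][:,120:600]]))
hs=cv2.cvtColor(s['image'],cv2.COLOR_BGR2HSV)
m=cv2.inRange(hs,(0,150,110),(6,255,255))|cv2.inRange(hs,(174,150,110),(180,255,255))
print([cv2.boundingRect(c) for c in cv2.findContours(m,0,2)[0] if cv2.contourArea(c)>60])
th=np.radians(6.1); print(proj(w,(.628-.11*np.cos(th),.030-.11*np.sin(th),.008)))
E
```

```text
31.075 [0.4611 0.0144 0.2339] yaw 6.091431726724551 press xy -0.1676 0.0022 [1.45575207 0.4243164  0.80197344] 0.004574490304020483
[(256, 194, 19, 15), (247, 130, 11, 10)]
(np.float64(317.65836306359455), np.float64(218.8656091766897))
```

View pics/c12.png

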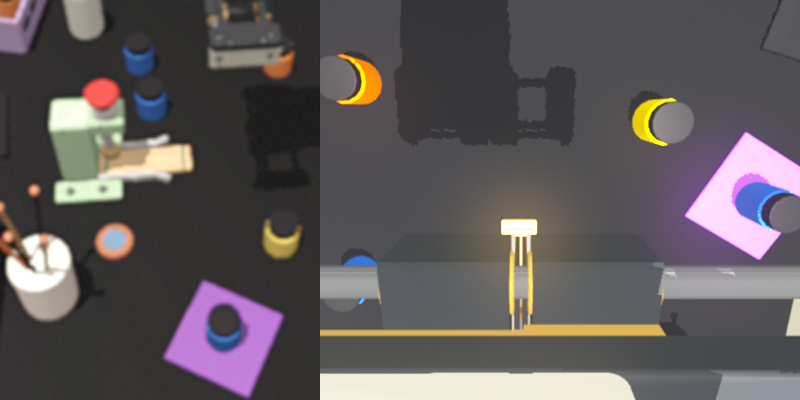

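The head is back up, at the same side-view box (256,194) as at the start. The tag's tail is still at row 219 as predicted, the pot stands upright on the mat, and the robot is clear. Handing in.

```bash
python3 -c "
from rig import ticket; print(ticket.hand_in())"
```

```text
the job is handed in; nothing more can be done
None
```

I handed the job in at about 31 s: the blue pot is upright on the purple mat, the tag is flat and home against the back stop, and the plunger was held on its stop for about 1 s before it sprang back up.

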